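Seat the pitch comb leaf in the lift spindle's thread

TASK

The microscope's lift spindle is clamped in its white checking stand. Take the thread comb leaf with the yellow grip (10 mm pitch) out of the rack and lower it gently, teeth down, through the two green-lipped guide slots onto the middle of the thread, so that its teeth drop into the grooves and it sits flat and fully home along the spindle; let go and leave it there. Leave the red and blue leaves in the rack.

Things in the scene. Friction and masses are not known exactly. Their poses are not given: they have to be found in the camera images.
- leaf_yellow: Aluminium comb leaf on edge in a rack slot, 150 (own x) x 6 (y) x 35 (z) mm, 0.12 kg. Origin: middle of straight underside, z up; 6 teeth, pitch 10, at x = -25..25, hang 4.5 mm below. Yellow grip block on top, 40 (x) x 14 (y) mm, z = 35 to 57: pinch across y. Same either way round. Rack slots 55 mm apart, walls only near the leaf's ends, 22 mm above its underside: lift straight up 30 mm to clear.
- leaf_red: Comb leaf with a red grip, 6 mm pitch (10 teeth): the wrong pitch for this spindle. Otherwise the same size, origin and axes as the yellow one. Stands in another slot of the rack; leave it there.
- leaf_blue: Comb leaf with a blue grip, 14 mm pitch (4 teeth): the wrong pitch for this spindle. Otherwise the same size, origin and axes as the yellow one. Stands in another slot of the rack; leave it there.
- stand: Fixed white stand, 170 (own x) x 80 mm. Origin: middle of underside, z up. Spindle along x at y = 0; crests' top z = 58 mm, ridges at x = 0, +-10..+-40, grooves 5 mm deep between. Leaf origin at x = 0 (or +-10), y = 0, z = 58 is home; let go slightly off, it slides into the next grooves. End plates at x = +-56: slots 8 mm wide to z = 82, green lips flare to 30 mm at z = 101; leaf's ends go in these.
Things that resemble listed ones, but are neither listed nor needed, are in the scene too. Leave any turquoise look-alike of the leaf_yellow alone. Several things look just like the stand: the one meant starts farthest to the robot's left.

How it is judged:
By the outcome, as a careful person would: the job done as asked, in the order asked, and still so for the second after the job is handed in, with the robot touching nothing.
It also fails if it takes over 40 s, if anything falls off the work surface, if the arm or the gripper's body presses on something with over 40 N, if the wrist force passes 120 N, or if a joint passes its speed limit or range.

ROBOT

A 6-joint arm with a two-finger parallel gripper is mounted at the origin on the work surface. World frame = base frame: x ahead of the robot, y to its left, z up, the work surface at z = 0. Lengths are in m, angles in rad, forces in N, time in s.
With the tool pointing down it reaches from about 0.35 to 0.85 m from the base axis. Payload 8.1 kg.
Tool frame: the origin (TCP) lies on the mounting face of the last link; the fingertips stand 186 mm ahead of it and the grasp point (between the pads) lies 167 mm ahead of it; z points along the fingers, y is the line along which they close (so a half turn about z gives the same grasp; the last joint's range is limited). The gripper opens to 93 mm and grips with 3 to 60 N. Pads are 15 mm wide; open, the fingers measure 128 mm over their backs; the gripper's body (75 mm by 188 mm) begins 65 mm behind the grasp point.
Start: joints at [-1.21, 0.13, 1.488, -0, 1.523, -0.085], TCP at [0.259, -0.541, 0.405] pointing down, gripper open.
Joint ranges: [-2.96, 2.96], [-0.89, 2.26], [0.02, 2.5], [-1.34, 4.48], [0, 2.73], [-2.66, 2.66]. Speed limits (rad/s): [2.39, 2.39, 2.79, 3.14, 3.14, 3.14].

INTERFACE

Orientations are given as a rotation vector (axis times angle).
In Python, from plant import * gives the robot as it stands. The module is installed in compiled form; this text tells all that it offers.
- The arm moves only by the tool arm_command, never from a script. Its argument "increments" is a list of rows, each a list of 6 numbers: the shift along the tool's x, y, z in units of 0.2 m (1.0 is 0.2 m), then the turn, a rotation vector about the tool's x, y, z in units of pi rad (1.0 is pi rad). A call has exactly 5 rows; each row is the pose to reach, as a shift and turn from the pose commanded when the call began, along the tool's axes at that moment, turning the shorter way round; what a row does not reach only later rows make up. A row lasts 1/8 s, in which the tool goes at most 62.5 mm and 10.7 degrees, less where a joint would pass 70% of its speed; a pose out of reach is approached as far as the arm can. A call with a number of a shift or a turn outside -1 to 1 is refused whole. A call with a gripper value outside its range is refused whole. "fingers" is the closure, from -1 (fully open) to 1 (shut), set as the call begins (left out, the last holds). The fingers move at their own pace and stop on an object; "force" is the grip in N (left out, the last holds). Time passes only in rows, so rows that repeat a pose let the fingers close, or fill a call up. It gives the time, the measured TCP pose, the force, the opening and the grip force at its end, in the units of the state.
- read_state(): the state, without advancing time (a new reading comes with each control period).
- read_camera(name): name is "scene" or "top" or "wrist"; returns a dict with "image" (480x640x3 uint8, red, green, blue), "fx", "fy", "cx", "cy" (pixels), "T" (4x4, takes a point from camera to world coordinates). Camera axes: x right, y down, z forward; pixel columns grow to the right and rows downward; lengths in m; the calibration is good to about 2 mm. A picture is of the moment at which its call begins. There is no depth.
- close_job(): hands the job in; it is judged then, once.
The state is a dict: "t": time; "q": joint angles; "dq": joint speeds; "joint_torque": joint torques, N m; "tool_pos": TCP position; "orientation": TCP orientation; "force": force on the tool from outside, world axes, zero at the start; "wrist_torque": the same for the moment, N m; "opening": finger opening in m; "gripper_force": force on a finger pad.
Only numpy, scipy, OpenCV 4.12 (cv2) and the standard library are available. Lean on these libraries where they do the work, as an engineer would, in place of code of your own. Each camera call takes 0.05 s, during which the arm holds its last target. There are 200 camera calls.

## Working session

There is one attempt and no reset: what is moved stays moved. The work goes in short steps, Python scripts to look and compute and a tool call to move; the robot and the scene stay as the last step left them, time stands still between calls to the robot, and variables do not carry over. Pictures are saved under pics/ and viewed, at most 13 in all, crops included, and the job is handed in when it is done.

Besides the shell and the picture viewer there is one more tool, called after "Emit:" as name(argument=value, ...), one argument or row to a line, values as JSON. arm_command: Moves the arm, as the interface text tells. Shifts and turns lie within -1 to 1; 1 stands for 0.2 m of shift or pi rad of turn. Its arguments: {"type":"object","properties":{"increments":{"type":"array","items":{"type":"array","items":{"type":"number","minimum":-1,"maximum":1}}},"fingers":{"type":"number"},"force":{"type":"number"}},"required":["increments"]}

```bash
mkdir -p pics; cat > h.py <<'E'
from plant import *
import numpy as np, cv2, pickle
from scipy.spatial.transform import Rotation as R
def snap(n,f):
    c=read_camera(n); cv2.imwrite(f'pics/{f}.png',c['image'][:,:,::-1]); pickle.dump(c,open(f'pics/{f}.pkl','wb')); return c
def ray(c,u,v,z):
    d=c['T'][:3,:3]@np.array([(u-c['cx'])/c['fx'],(v-c['cy'])/c['fy'],1]); o=c['T'][:3,3]
    return o+d*(z-o[2])/d[2]
E
python3 - <<'E'
from h import *
for n in ('top','scene'):
    c=snap(n,n+'0'); print(n,c['fx'],c['T'].round(3).tolist())
s=read_state(); print(s['t'],s['tool_pos'],s['orientation'],s['force'])
E
```

```text
top 603.6972008150893 [[0.03, -0.992, 0.121, 0.355], [-1.0, -0.029, 0.008, 0.05], [-0.004, -0.121, -0.993, 0.976], [0.0, 0.0, 0.0, 1.0]]
scene 452.3928264558174 [[-0.639, 0.587, -0.497, 0.861], [0.769, 0.485, -0.416, 0.373], [-0.003, -0.649, -0.761, 0.619], [0.0, 0.0, 0.0, 1.0]]
0.1 [ 0.25866162 -0.54116762  0.40381308] [-3.06230343e+00 -6.94102346e-01  3.74443089e-04] [-0.06041125  0.14550563 -0.59289266]
```

View pics/top0.png

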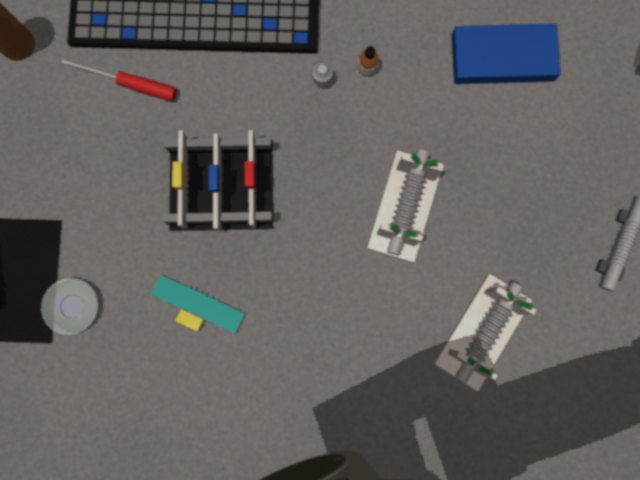

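View pics/scene0.png

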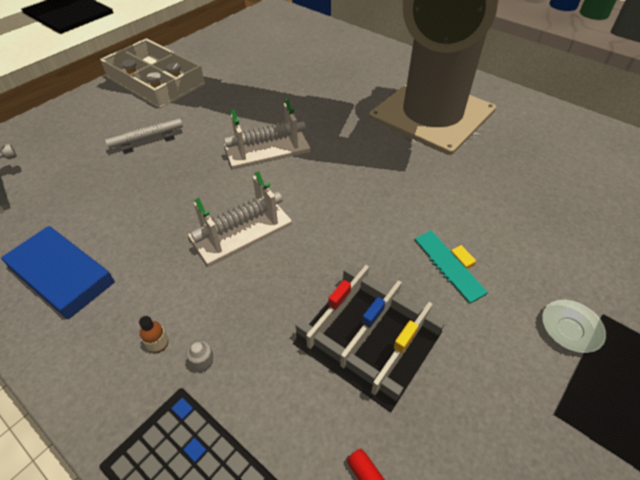

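The candidate stands in the top view are A (405,205) and B (485,330). World y grows toward smaller columns, so A is the farthest left and is the one meant. Two things resemble the yellow leaf: the yellow grip in the rack at (177,175), and the turquoise look-alike lying at (198,305), which I leave alone. I'll confirm both in a crop and measure.

```bash
python3 - <<'E'
from h import *
cs={n:pickle.load(open(f'pics/{n}0.pkl','rb')) for n in('top','scene')}
im=cs['top']['image']; cv2.imwrite('pics/crop1.png',cv2.resize(im[110:290,150:460,::-1],None,fx=2.5,fy=2.5,interpolation=cv2.INTER_CUBIC))
for n,c in cs.items():
    h=cv2.cvtColor(c['image'],cv2.COLOR_RGB2HSV)
    for k,lo,hi in(('yel',(20,130,90),(34,255,255)),('grn',(50,110,40),(80,255,255))):
        m=cv2.inRange(h,lo,hi); nn,l,st,ce=cv2.connectedComponentsWithStats(m)
        for i in range(1,nn):
            if st[i,4]>15: print(n,k,st[i].tolist(),ce[i].round(1),ray(c,*ce[i],.10 if k=='grn' else .06).round(4))
E
```

```text
top yel [171, 161, 12, 28, 302] [176.7 174.6] [0.568  0.2816 0.06  ]
top yel [176, 310, 27, 21, 327] [189.2 320. ] [0.3449 0.2497 0.06  ]
top grn [413, 154, 6, 8, 23] [415.4 157.8] [ 0.5943 -0.0822  0.1   ]
top grn [426, 161, 11, 4, 38] [431.2 162.6] [ 0.5877 -0.1057  0.1   ]
top grn [391, 225, 7, 7, 27] [394.2 228.1] [ 0.4878 -0.0523  0.1   ]
top grn [406, 231, 10, 5, 33] [410.5 233.1] [ 0.4812 -0.0761  0.1   ]
top grn [508, 292, 5, 7, 18] [510.3 295.2] [ 0.3947 -0.2213  0.1   ]
top grn [519, 301, 13, 7, 44] [524.6 304.3] [ 0.3822 -0.2418  0.1   ]
top grn [469, 359, 5, 5, 18] [470.9 360.9] [ 0.2995 -0.1644  0.1   ]
top grn [480, 367, 12, 8, 39] [485.7 370.5] [ 0.2866 -0.1854  0.1   ]
scene yel [451, 245, 25, 23, 299] [463.8 256.1] [0.3833 0.2686 0.06  ]
scene yel [395, 320, 24, 33, 415] [405.6 335.9] [0.5583 0.2734 0.06  ]
scene grn [581, 0, 34, 19, 498] [597.1   8.1] [-0.5499  0.1508  0.1   ]
scene grn [285, 99, 9, 14, 48] [288.7 105.8] [ 0.2971 -0.1757  0.1   ]
scene grn [231, 110, 8, 14, 54] [234.3 116.3] [ 0.3909 -0.2336  0.1   ]
scene grn [256, 172, 7, 13, 50] [259.1 178.1] [ 0.4873 -0.071   0.1   ]
scene grn [195, 198, 9, 15, 58] [199.4 204.9] [ 0.5935 -0.1002  0.1   ]
scene grn [204, 211, 5, 5, 17] [206. 213.] [ 0.5986 -0.0785  0.1   ]
```

View pics/crop1.png

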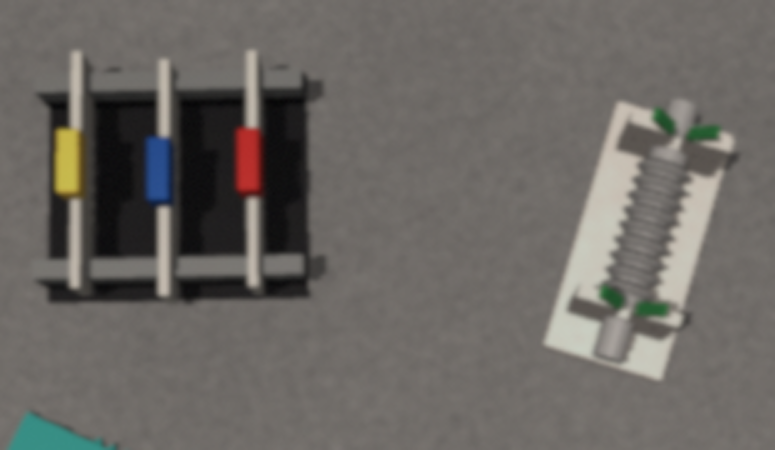

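The crop confirms the yellow-gripped leaf upright in the leftmost rack slot (crop 68,162) and stand A (crop 645,235) with its spindle and green lips. I'll move above the leaf.

Emit:
arm_command(
  increments=[
    [0.15,-0.15,0,0,0,0],
    [0.36,-0.36,0,0,0,0],
    [0.57,-0.57,0,0,0,0],
    [0.78,-0.78,0,0,0,0],
    [1,-1,0,0,0,0],
  ],
  fingers=0.1,
  force=30,
)

```text
t: 0.72
tool_pos: [0.3531, -0.2729, 0.4044]
orientation: [-3.064, -0.693, -0.0]
force: [1.8, -0.1, 0.2]
opening: 0.0478
gripper_force: 0.0
```

Emit:
arm_command(
  increments=[
    [0.2,-0.2,0,0,0,0],
    [0.4,-0.4,0,0,0,0],
    [0.6,-0.6,0,0,0,0],
    [0.8,-0.8,0,0,0,0],
    [1,-1,0,0,0,0],
  ],
)

```text
t: 1.35
tool_pos: [0.4473, -0.0061, 0.4046]
orientation: [3.064, 0.694, 0.0]
force: [0.6, -0.9, 0.3]
opening: 0.042
gripper_force: 0.0
```

Emit:
arm_command(
  increments=[
    [0.2,-0.2,0,0,0,0.03],
    [0.4,-0.4,0,0,0,0.06],
    [0.6,-0.6,0,0,0,0.09],
    [0.8,-0.8,0,0,0,0.12],
    [1,-1,0,0,0,0.132],
  ],
)

```text
t: 1.98
tool_pos: [0.5416, 0.2606, 0.4042]
orientation: [3.141, 0.046, -0.001]
force: [0.7, 0.5, 0.9]
opening: 0.042
gripper_force: 0.0
```

Emit:
arm_command(
  increments=[
    [0.06,-0.05,0.15,0,0,0],
    [0.12,-0.1,0.3,0,0,0],
    [0.12,-0.1,0.3,0,0,0],
    [0.12,-0.1,0.3,0,0,0],
    [0.12,-0.1,0.3,0,0,0],
  ],
)

```text
t: 2.6
tool_pos: [0.565, 0.2792, 0.3468]
orientation: [-3.14, -0.048, -0.004]
force: [0.1, 0.1, 0.4]
opening: 0.0416
gripper_force: 0.0
```

```bash
python3 - <<'E'
from h import *
c=snap('wrist','w1'); print(c['fx'],c['T'].round(4).tolist()); s=read_state(); print(s['tool_pos'],s['orientation'])
h=cv2.cvtColor(c['image'],cv2.COLOR_RGB2HSV)
m=cv2.inRange(h,(20,130,60),(34,255,255)); nn,l,st,ce=cv2.connectedComponentsWithStats(m)
for i in range(1,nn):
    if st[i,4]>50: print(st[i],ce[i])
E
```

```text
432.5659319073629 [[0.0299, -0.9708, -0.238, 0.631], [-0.9996, -0.0293, -0.0058, 0.282], [-0.0014, 0.238, -0.9713, 0.326], [0.0, 0.0, 0.0, 1.0]]
[0.56499227 0.27918604 0.34676217] [-3.14025108 -0.04816157 -0.00415368]
[ 308  209   25   71 1677] [320.28145498 244.03637448]
[ 172  319   30   91 1393] [183.23187365 364.90954774]
[ 430  319   29   91 1403] [446.76407698 364.91589451]
[   85   426   555    38 17304] [384.89615118 447.37303514]
```

View pics/w1.png

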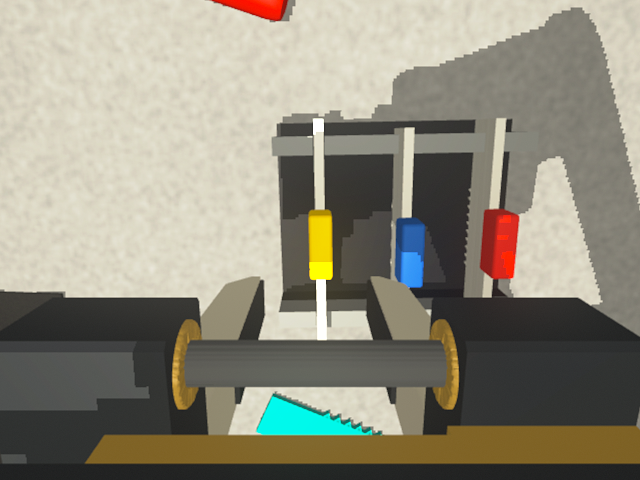

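The wrist view shows the yellow grip at (320,244), centred between the fingers and aligned with them; its top is at z ≈ 0.077. The blue grip at (410,250) stays outside the part-open fingers. I'll descend and grip.

Emit:
arm_command(
  increments=[
    [0,0,0.14,0,0,0],
    [0,0,0.28,0,0,0],
    [0,0,0.42,0,0,0],
    [0,0,0.56,0,0,0],
    [0,0,0.56,0,0,0],
  ],
)

```text
t: 3.28
tool_pos: [0.5638, 0.2788, 0.2311]
orientation: [3.14, 0.048, -0.006]
force: [-0.1, -0.8, 0.1]
opening: 0.0416
gripper_force: 0.0
```

Emit:
arm_command(
  increments=[
    [0,0,0,0,0,0],
    [0,0,0,0,0,0],
    [0,0,0,0,0,0],
    [0,0,0,0,0,0],
    [0,0,0,0,0,0],
  ],
  fingers=1,
  force=25,
)

```text
t: 3.9
tool_pos: [0.5654, 0.2788, 0.2342]
orientation: [3.14, 0.049, 0.003]
force: [-1.1, -5.9, 4.8]
opening: 0.0144
gripper_force: 25.0
```

```bash
python3 - <<'E'
from h import *
s=read_state(); print(s['tool_pos'],s['orientation'],s['force'],s['opening'],s['gripper_force'])
c=snap('wrist','w2'); c=snap('scene','s2')
cv2.imwrite('pics/both.png',np.hstack([cv2.resize(cv2.imread('pics/w2.png')[100:480],(400,300)),cv2.resize(cv2.imread('pics/s2.png')[200:420,280:560],(382,300))]))
E
```

```text
[0.56540811 0.27880736 0.23415011] [3.14004025e+00 4.86948045e-02 2.78975785e-03] [-1.14574499 -5.92158282  4.76619436] 0.014429050235064548 25.001477479154346
```

View pics/both.png

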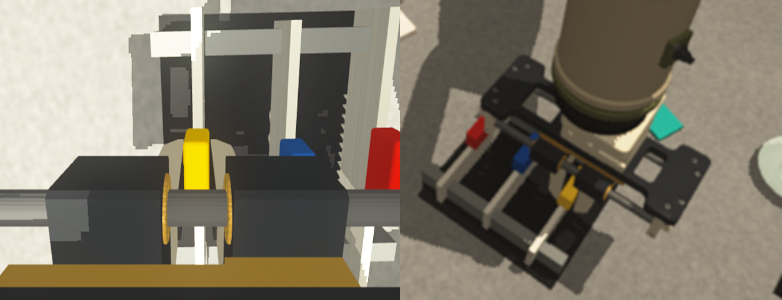

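The wrist and scene crops show the yellow grip clamped between the pads (wrist crop 197,160), the opening is 14.4 mm, and the blue and red leaves are untouched. I'll lift straight up.

Emit:
arm_command(
  increments=[
    [0,0,-0.05,0,0,0],
    [0,0,-0.15,0,0,0],
    [0,0,-0.3,0,0,0],
    [0,0,-0.5,0,0,0],
    [0,0,-0.7,0,0,0],
  ],
)

```text
t: 4.62
tool_pos: [0.5645, 0.2799, 0.3758]
orientation: [-3.14, -0.049, -0.002]
force: [-0.1, -0.7, -1.3]
opening: 0.014
gripper_force: 25.0
```

Emit:
arm_command(
  increments=[
    [-0.02,0.15,0,0,0,0],
    [-0.04,0.35,0,0,0,0.02],
    [-0.06,0.55,0,0,0,0.04],
    [-0.08,0.75,0,0,0,0.06],
    [-0.1,0.9,0,0,0,0.0965],
  ],
)

```text
t: 5.25
tool_pos: [0.5503, 0.0978, 0.3747]
orientation: [-3.111, 0.431, -0.004]
force: [0.9, 0.2, -1.0]
opening: 0.0139
gripper_force: 25.0
```

```bash
python3 - <<'E'
from h import *
s=read_state(); p=s['tool_pos'];r=R.from_rotvec(s['orientation']); print(s['t'],p,s['orientation'],s['force'],s['opening'])
x=r.as_matrix()[:,0];print('yaw',np.degrees(np.arctan2(x[1],x[0])),'tool shift units',r.inv().apply(np.array([.539,-.080,p[2]])-p)/.2)
E
```

```text
5.25 [0.55030422 0.09784438 0.37473412] [-3.11058208  0.4310766  -0.00382446] [ 0.87372744  0.23250766 -0.98869317] 0.013865618284223556
yaw -15.78013894058646 tool shift units [ 0.18742954  0.87107946 -0.00097655]
```

Emit:
arm_command(
  increments=[
    [0.04,0.2,0,0,0,0],
    [0.09,0.45,0,0,0,0],
    [0.15,0.7,0,0,0,0],
    [0.19,0.87,0,0,0,0],
    [0.19,0.87,0,0,0,0],
  ],
)

```text
t: 5.88
tool_pos: [0.5402, -0.0808, 0.3745]
orientation: [-3.112, 0.431, -0.004]
force: [0.4, 0.1, -1.5]
opening: 0.0136
gripper_force: 25.0
```

Emit:
arm_command(
  increments=[
    [0,0,0.05,0,0,0],
    [0,0,0.1,0,0,0],
    [0,0,0.1,0,0,0],
    [0,0,0.1,0,0,0],
    [0,0,0.1,0,0,0],
  ],
)

```text
t: 6.5
tool_pos: [0.5404, -0.0787, 0.3531]
orientation: [3.113, -0.425, 0.001]
force: [-0.2, 0.3, -0.9]
opening: 0.0136
gripper_force: 25.0
```

```bash
python3 - <<'E'
from h import *
s=read_state(); print(s['t'],s['tool_pos'],s['orientation'],s['force'])
snap('wrist','w3'); snap('scene','s3'); snap('top','t3')
a=cv2.imread('pics/w3.png'); b=cv2.imread('pics/s3.png')[20:320,120:420]
cv2.imwrite('pics/b3.png',np.hstack([cv2.resize(a[0:480],(500,375)),cv2.resize(b,(300,375))]))
E
```

```text
6.5 [ 0.54036855 -0.07866453  0.35305403] [ 3.11261104e+00 -4.25447788e-01  7.65369135e-04] [-0.19342321  0.32536169 -0.8565541 ]
```

View pics/w3.png

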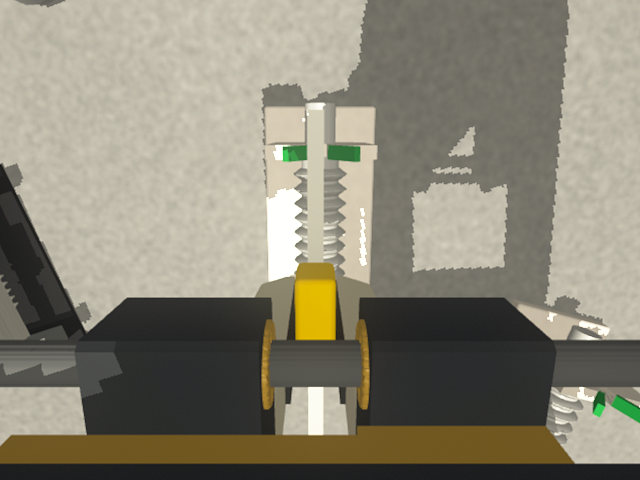

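View pics/s3.png

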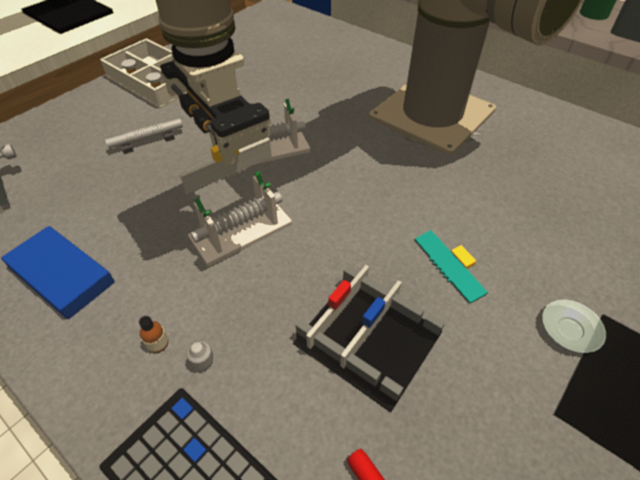

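The wrist view shows the leaf (column about 316, over the spindle) lined up with the axis of stand A, whose lips are at (295,153) and (344,153). The scene view shows the leaf held above stand A, with red and blue still in the rack. Next I'll work out the lateral offset.

```bash
python3 - <<'E'
from h import *
c=pickle.load(open('pics/w3.pkl','rb')); im=c['image'].astype(int); s=read_state()
r=R.from_rotvec(s['orientation']); p=s['tool_pos']
print(r.inv().apply(c['T'][:3,3]-p), (r.inv().as_matrix()@c['T'][:3,:3]).round(4).tolist())
T=lambda u,v,z:(r.inv().apply(ray(c,u,v,z)-p)*1000).round(1)
h=cv2.cvtColor(c['image'],cv2.COLOR_RGB2HSV); m=cv2.inRange(h,(50,110,40),(80,255,255))
for v in (147,150,153,156,159): print(v,np.where(m[v,250:400])[0][[0,-1]]+250, [ (T(u,v,.101)) for u in np.where(m[v,250:400])[0][[0,-1]]+250])
for v in (108,113,125,190,220,240): print(v,' '.join(str(x) for x in im[v,258:385:3].sum(1)//3))
print('leaf',T(316.5,150,.173),T(316.5,240,.173),'spindle end',T(320.5,115,.045),'base',T(320.5,108,.01),'thread',T(321,200,.05))
# top view lips, lateral in tool frame
t=pickle.load(open('pics/top0.pkl','rb'))
for a in((415.4,157.8),(431.2,162.6),(394.2,228.1),(410.5,233.1)): print((r.inv().apply(ray(t,*a,.093)-p)*1000).round(1))
E
```

```text
[ 0.06573886 -0.00099642  0.02089502] [[-0.0004, -0.9706, -0.2407], [1.0, -0.0002, -0.0007], [0.0006, -0.2407, 0.9706]]
147 [283 359] [array([ 57.4, -17.9, 252.1]), array([ 57.4,  21.9, 252.1])]
150 [283 359] [array([ 55.9, -17.9, 252.1]), array([ 55.9,  21.9, 252.1])]
153 [283 359] [array([ 54.4, -18. , 252.1]), array([ 54.3,  21.9, 252.1])]
156 [283 359] [array([ 52.8, -18. , 252.1]), array([ 52.8,  22. , 252.1])]
159 [283 359] [array([ 51.2, -18. , 252.1]), array([ 51.2,  22. , 252.1])]
108 187 160 141 193 194 195 195 192 193 193 194 193 192 191 192 194 185 229 236 243 250 253 158 150 146 136 179 191 191 190 190 191 191 189 190 191 191 191 192 142 114 115 114
113 189 190 140 202 201 200 200 200 200 200 200 200 200 197 198 201 181 199 202 201 202 202 171 152 145 136 187 199 201 200 201 200 198 196 197 199 200 199 201 145 113 114 112
125 191 193 133 201 199 198 199 199 199 199 197 198 200 199 198 200 139 201 201 200 201 202 171 152 146 135 202 200 200 198 199 199 199 198 199 198 198 198 199 123 114 112 114
190 192 198 198 182 203 204 202 252 255 248 251 254 254 165 137 143 147 197 197 197 197 196 145 141 142 141 143 139 127 179 200 201 202 203 202 201 201 202 156 115 114 113 115
220 193 193 195 232 254 254 254 254 254 254 254 254 255 232 192 178 177 194 194 193 193 194 147 143 142 141 145 135 136 199 198 197 196 197 248 251 200 199 123 122 118 119 121
240 193 196 199 224 254 254 254 254 254 254 254 254 254 255 177 188 208 190 191 191 192 191 175 168 178 190 157 148 199 196 199 198 198 200 246 254 193 192 113 113 113 116 118
leaf [ 59.   -0.6 180.1] [ 25.5  -0.5 180.1] spindle end [ 75.4   2.3 308.1] base [ 81.4   2.7 343.1] thread [ 21.5   2.7 303.1]
[ 54.9 -10.8 260.1]
[ 54.9  13.8 260.1]
[-56.6 -11.1 260. ]
[-56.6  14.  260. ]
```

Emit:
arm_command(
  increments=[
    [-0.004,0.007,0.02,0,0,0],
    [-0.008,0.013,0.05,0,0,0],
    [-0.008,0.013,0.09,0,0,0],
    [-0.008,0.013,0.12,0,0,0],
    [-0.008,0.013,0.12,0,0,0],
  ],
)

```text
t: 7.28
tool_pos: [0.5377, -0.0809, 0.3277]
orientation: [-3.112, 0.426, 0.003]
force: [-0.5, 0.3, -1.9]
opening: 0.0139
gripper_force: 25.0
```

```bash
python3 - <<'E'
from h import *
s=read_state(); print(s['t'],s['tool_pos'],s['orientation'],s['force'])
c=snap('wrist','w4'); snap('scene','s4')
r=R.from_rotvec(s['orientation']); p=s['tool_pos']; T=lambda u,v,z:(r.inv().apply(ray(c,u,v,z)-p)*1000).round(1)
h=cv2.cvtColor(c['image'],cv2.COLOR_RGB2HSV); m=cv2.inRange(h,(50,110,40),(80,255,255))
rows=[v for v in range(60,250) if m[v,220:420].sum()>2000]; v=rows[len(rows)//2]; e=np.where(m[v,220:420])[0][[0,-1]]+220
print(rows[0],rows[-1],e,T(e[0],v,.101),T(e[1],v,.101))
a=cv2.resize(cv2.imread('pics/w4.png')[40:320,220:420],(400,560)); b=cv2.resize(cv2.imread('pics/s4.png')[120:280,160:320],(400,400)); b=cv2.copyMakeBorder(b,0,160,0,0,0)
cv2.imwrite('pics/b4.png',np.hstack([a,b]))
E
```

```text
7.275 [ 0.53765522 -0.08090131  0.32772337] [-3.11234249e+00  4.26096716e-01  2.53757838e-03] [-0.54003326  0.27711413 -1.85291439]
143 159 [273 358] [ 56.6 -20.5 226.6] [ 56.5  19.2 226.6]
```

View pics/b4.png

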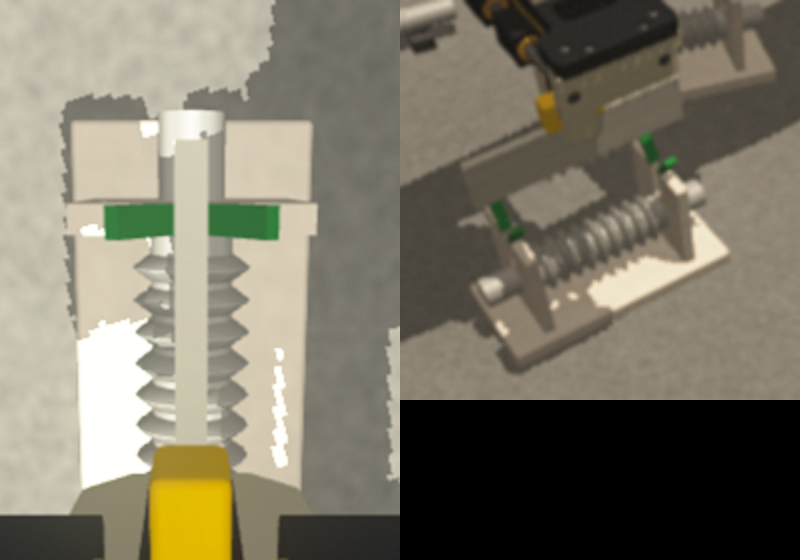

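The crop shows the leaf (crop column 191) centred between the lips (105–279, centre 192) and straight over the spindle. I'll lower it slowly.

Emit:
arm_command(
  increments=[
    [0.003,0,0.03,0,0,0],
    [0.005,0,0.07,0,0,0],
    [0.005,0,0.11,0,0,0],
    [0.005,0,0.15,0,0,0],
    [0.005,0,0.15,0,0,0],
  ],
)

```text
t: 8.0
tool_pos: [0.5385, -0.0811, 0.2975]
orientation: [-3.112, 0.426, 0.003]
force: [-0.2, -0.0, -0.4]
opening: 0.0138
gripper_force: 25.0
```

Emit:
arm_command(
  increments=[
    [0,0,0.02,0,0,0],
    [0,0,0.03,0,0,0],
    [0,0,0.04,0,0,0],
    [0,0,0.05,0,0,0],
    [0,0,0.05,0,0,0],
  ],
)

```text
t: 8.62
tool_pos: [0.5389, -0.0812, 0.2886]
orientation: [-3.113, 0.426, 0.0]
force: [-0.1, 0.5, -2.9]
opening: 0.014
gripper_force: 25.0
```

Emit:
arm_command(
  increments=[
    [0,0,0.01,0,0,0],
    [0,0,0.02,0,0,0],
    [0,0,0.03,0,0,0],
    [0,0,0.035,0,0,0],
    [0,0,0.035,0,0,0],
  ],
)

```text
t: 9.25
tool_pos: [0.5389, -0.0812, 0.2816]
orientation: [-3.113, 0.426, 0.0]
force: [-0.4, -0.3, -0.3]
opening: 0.0133
gripper_force: 25.0
```

Emit:
arm_command(
  increments=[
    [0,0,0.005,0,0,0],
    [0,0,0.01,0,0,0],
    [0,0,0.015,0,0,0],
    [0,0,0.015,0,0,0],
    [0,0,0.015,0,0,0],
  ],
)

```text
t: 9.88
tool_pos: [0.5389, -0.0812, 0.2788]
orientation: [-3.113, 0.426, -0.0]
force: [0.1, -0.4, -0.4]
opening: 0.0138
gripper_force: 25.0
```

Emit:
arm_command(
  increments=[
    [0,0,0.005,0,0,0],
    [0,0,0.01,0,0,0],
    [0,0,0.01,0,0,0],
    [0,0,0.01,0,0,0],
    [0,0,0.01,0,0,0],
  ],
)

```text
t: 10.5
tool_pos: [0.5389, -0.0812, 0.2768]
orientation: [3.113, -0.426, 0.0]
force: [0.5, 0.3, -1.6]
opening: 0.0136
gripper_force: 25.0
```

Emit:
arm_command(
  increments=[
    [0,0,0.005,0,0,0],
    [0,0,0.01,0,0,0],
    [0,0,0.01,0,0,0],
    [0,0,0.01,0,0,0],
    [0,0,0.01,0,0,0],
  ],
)

```text
t: 11.12
tool_pos: [0.5389, -0.0812, 0.2748]
orientation: [-3.113, 0.426, -0.0]
force: [0.2, 0.2, -0.9]
opening: 0.0139
gripper_force: 25.0
```

Emit:
arm_command(
  increments=[
    [0,0,0.005,0,0,0],
    [0,0,0.01,0,0,0],
    [0,0,0.01,0,0,0],
    [0,0,0.01,0,0,0],
    [0,0,0.01,0,0,0],
  ],
)

```text
t: 11.75
tool_pos: [0.539, -0.0812, 0.2728]
orientation: [3.113, -0.426, 0.0]
force: [-1.0, -0.7, -1.2]
opening: 0.0138
gripper_force: 25.0
```

```bash
python3 - <<'E'
from h import *
s=read_state(); print(s['t'],s['tool_pos'],s['force'],s['wrist_torque'])
snap('wrist','w5'); snap('scene','s5')
a=cv2.resize(cv2.imread('pics/w5.png')[40:320,220:420],(400,560)); b=cv2.resize(cv2.imread('pics/s5.png')[150:270,170:310],(400,343),interpolation=cv2.INTER_CUBIC); b=cv2.copyMakeBorder(b,0,217,0,0,0)
cv2.imwrite('pics/b5.png',np.hstack([a,b]))
E
```

```text
11.75 [ 0.53896153 -0.08123667  0.27277217] [-0.95371172 -0.72746519 -1.22229123] [ 0.08309414  0.00603674 -0.00109536]
```

View pics/b5.png

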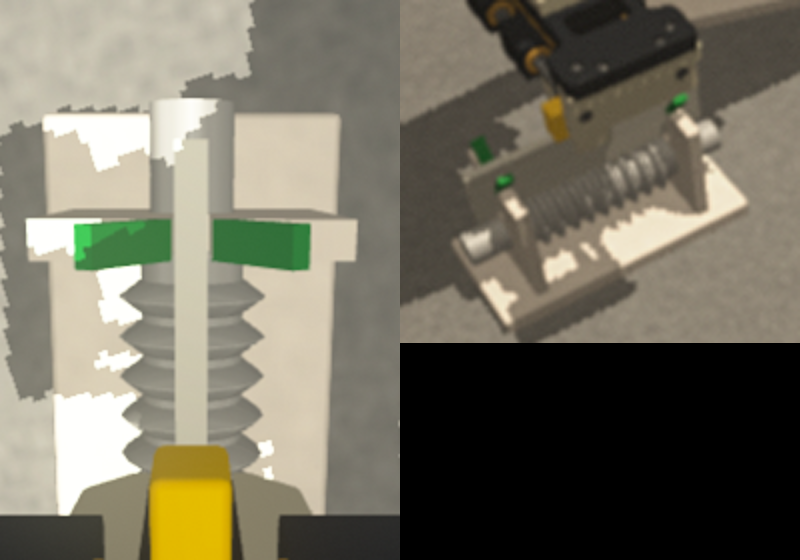

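The leaf is between the lips, centred (crop column 191), with no contact yet. I'll keep lowering it.

Emit:
arm_command(
  increments=[
    [0,0,0.005,0,0,0],
    [0,0,0.01,0,0,0],
    [0,0,0.015,0,0,0],
    [0,0,0.015,0,0,0],
    [0,0,0.015,0,0,0],
  ],
)

```text
t: 12.48
tool_pos: [0.5389, -0.0812, 0.2698]
orientation: [-3.113, 0.426, -0.0]
force: [-0.2, -0.8, 0.2]
opening: 0.0136
gripper_force: 25.0
```

Emit:
arm_command(
  increments=[
    [0,0,0.005,0,0,0],
    [0,0,0.01,0,0,0],
    [0,0,0.01,0,0,0],
    [0,0,0.01,0,0,0],
    [0,0,0.01,0,0,0],
  ],
)

```text
t: 13.1
tool_pos: [0.5391, -0.0813, 0.2692]
orientation: [3.112, -0.426, 0.001]
force: [-5.7, 1.0, 11.9]
opening: 0.0137
gripper_force: 25.0
```

Emit:
arm_command(
  increments=[
    [-0.003,0,0,0,0,0],
    [-0.006,0,0,0,0,0],
    [-0.006,0,0,0,0,0],
    [-0.006,0,0,0,0,0],
    [-0.006,0,0,0,0,0],
  ],
)

```text
t: 13.72
tool_pos: [0.5385, -0.0811, 0.2692]
orientation: [3.112, -0.426, 0.004]
force: [0.4, 1.1, 6.8]
opening: 0.0136
gripper_force: 25.0
```

Emit:
arm_command(
  increments=[
    [-0.003,0,0.003,0,0,0],
    [-0.005,0,0.005,0,0,0],
    [-0.005,0,0.005,0,0,0],
    [-0.005,0,0.005,0,0,0],
    [-0.005,0,0.005,0,0,0],
  ],
)

```text
t: 14.35
tool_pos: [0.5381, -0.081, 0.2692]
orientation: [3.112, -0.426, 0.008]
force: [-0.3, -0.1, 10.3]
opening: 0.0139
gripper_force: 25.0
```

```bash
python3 - <<'E'
from h import *
s=read_state(); print(s['t'],s['tool_pos'],s['force'],s['wrist_torque'])
c=snap('wrist','w6'); snap('scene','s6')
a=cv2.resize(cv2.imread('pics/w6.png')[100:300,240:400],(400,500)); b=cv2.resize(cv2.imread('pics/s6.png')[165:265,180:300],(400,333),interpolation=cv2.INTER_CUBIC); b=cv2.copyMakeBorder(b,0,167,0,0,0)
cv2.imwrite('pics/b6.png',np.hstack([a,b]))
E
```

```text
14.35 [ 0.53805106 -0.08102931  0.26917668] [-0.33920985 -0.11886736 10.33892522] [-0.05621836  0.1126403  -0.04038845]
```

View pics/b6.png

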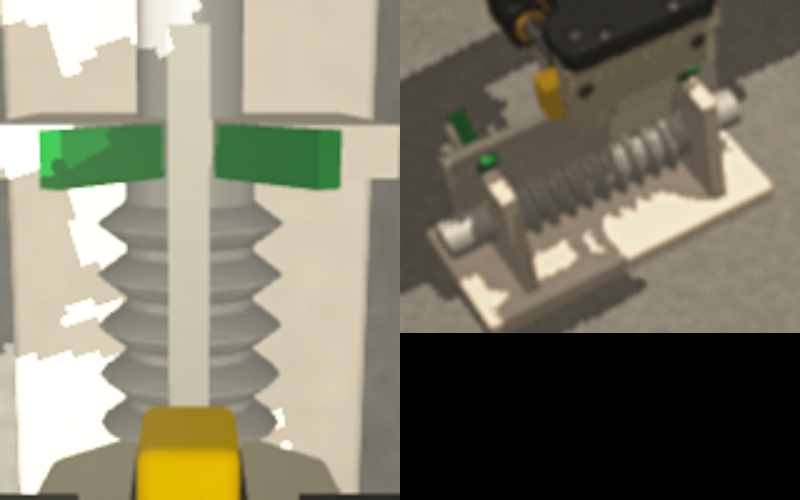

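The leaf sits in both slots on the thread with firm vertical contact and no side force. I'll ease off the preload and release.

Emit:
arm_command(
  increments=[
    [0.002,0,-0.004,0,0,0],
    [0.002,0,-0.008,0,0,0],
    [0.002,0,-0.008,0,0,0],
    [0.002,0,-0.008,0,0,0],
    [0.002,0,-0.008,0,0,0],
  ],
  force=6,
)

```text
t: 15.08
tool_pos: [0.5379, -0.081, 0.2693]
orientation: [3.112, -0.426, 0.004]
force: [4.1, -2.1, 5.6]
opening: 0.0141
gripper_force: 6.0
```

Emit:
arm_command(
  increments=[
    [0,0,0,0,0,0],
    [0,0,0,0,0,0],
    [0,0,0,0,0,0],
    [0,0,0,0,0,0],
    [0,0,0,0,0,0],
  ],
  fingers=0.2,
)

```text
t: 15.7
tool_pos: [0.5371, -0.0808, 0.2682]
orientation: [-3.113, 0.426, 0.0]
force: [0.2, 0.3, 0.4]
opening: 0.0369
gripper_force: 0.0
```

Emit:
arm_command(
  increments=[
    [0,0,-0.03,0,0,0],
    [0,0,-0.1,0,0,0],
    [0,0,-0.25,0,0,0],
    [0,0,-0.4,0,0,0],
    [0,0,-0.5,0,0,0],
  ],
)

```text
t: 16.32
tool_pos: [0.5376, -0.0808, 0.3712]
orientation: [3.112, -0.426, 0.005]
force: [0.0, 0.2, 0.3]
opening: 0.0371
gripper_force: 0.0
```

Emit:
arm_command(
  increments=[
    [-0.1,-0.2,0,0,0,0],
    [-0.2,-0.4,0,0,0,0],
    [-0.3,-0.6,0,0,0,0],
    [-0.4,-0.8,0,0,0,0],
    [-0.5,-0.8,0,0,0,0],
  ],
)

```text
t: 16.95
tool_pos: [0.4834, 0.1026, 0.3688]
orientation: [-3.113, 0.421, -0.0]
force: [-0.2, 0.6, 1.0]
opening: 0.037
gripper_force: 0.0
```

```bash
python3 - <<'E'
from h import *
s=read_state(); print(s['t'],s['tool_pos'],s['force'])
snap('top','t7'); snap('scene','s7')
a=cv2.resize(cv2.imread('pics/t7.png')[140:270,355:455],(400,520),interpolation=cv2.INTER_CUBIC); b=cv2.resize(cv2.imread('pics/s7.png')[155:275,180:300],(400,400),interpolation=cv2.INTER_CUBIC); b=cv2.copyMakeBorder(b,0,120,0,0,0)
cv2.imwrite('pics/b7.png',np.hstack([a,b]))
E
```

```text
16.95 [0.48343132 0.1025515  0.36880687] [-0.22140434  0.60093844  1.02060702]
```

View pics/b7.png

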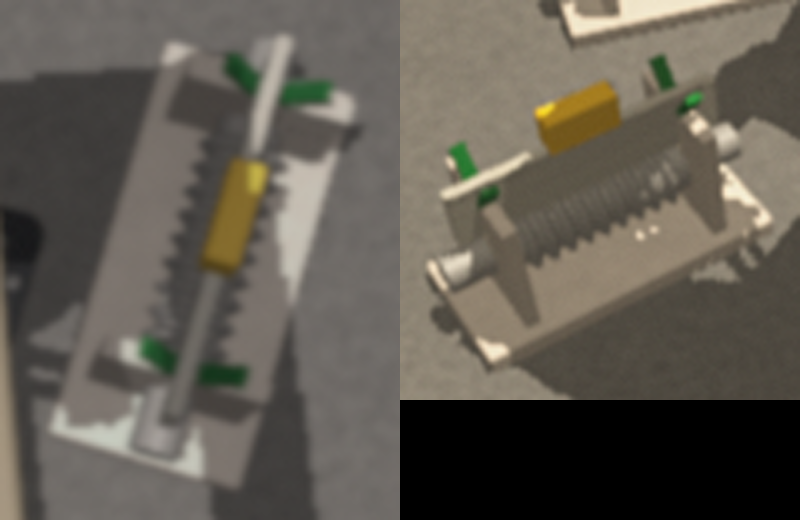

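```bash
python3 - <<'E'
from h import *
import itertools
yaw=np.radians(-15.7); A=R.from_euler('z',yaw).as_matrix()
O=np.array([.539,-.080,0])
for n in('top','scene'):
    c=pickle.load(open(f'pics/{n[0]}7.pkl','rb')); h=cv2.cvtColor(c['image'],cv2.COLOR_RGB2HSV)
    K=lambda P:[(lambda q:[c['fx']*q[0]/q[2]+c['cx'],c['fy']*q[1]/q[2]+c['cy']])(c['T'][:3,:3].T@(O+A@np.array(p)-c['T'][:3,3])) for p in P]
    m=cv2.inRange(h,(18,110,40),(34,255,255)); nn,l,st,ce=cv2.connectedComponentsWithStats(m)
    for i in range(1,nn):
        if st[i,4]>60: print(n,'yel',st[i].tolist(),ce[i].round(1))
    g=cv2.inRange(h,(50,110,40),(80,255,255)); nn,l,st,ce=cv2.connectedComponentsWithStats(g)
    for i in range(1,nn):
        if st[i,4]>8: print(n,'grn',st[i].tolist())
    for dz in(0,.004,.008):
      for dx in(-.01,-.005,0,.005,.01):
        P=np.array(K([(dx+x,y,.058+dz+z) for x,y,z in itertools.product((-.02,.02),(-.007,.007),(.035,.057))]),np.float32)
        M=np.zeros((480,640),np.uint8); cv2.fillConvexPoly(M,cv2.convexHull((P*16).astype(np.int32)),1,shift=4)
        ys,xs=np.where(M); print(n,dz,dx,xs.min(),ys.min(),np.ptp(xs)+1,np.ptp(ys)+1,xs.mean().round(1),ys.mean().round(1))
    print('liptops',np.round(K([(x,y,.101) for x in(.054,-.054) for y in(-.015,.015)]),1).tolist())
E
```

```text
top yel [405, 180, 17, 29, 293] [413.1 193.5]
top grn [412, 154, 7, 8, 28]
top grn [426, 161, 11, 4, 39]
top grn [391, 225, 7, 7, 27]
top grn [406, 232, 10, 4, 27]
top grn [508, 292, 5, 7, 18]
top grn [519, 301, 13, 7, 44]
top grn [469, 358, 5, 6, 20]
top grn [480, 367, 12, 8, 42]
top 0 -0.01 403 184 20 33 412.1 200.0
top 0 -0.005 404 181 20 32 413.0 196.8
top 0 0 405 178 20 32 414.0 193.6
top 0 0.005 405 175 21 32 415.0 190.5
top 0 0.01 406 172 21 32 415.9 187.3
top 0.004 -0.01 403 184 20 32 412.6 199.6
top 0.004 -0.005 404 181 20 32 413.5 196.3
top 0.004 0 405 177 20 33 414.4 193.0
top 0.004 0.005 406 174 20 33 415.5 189.8
top 0.004 0.01 407 171 20 32 416.4 186.6
top 0.008 -0.01 403 183 21 33 412.8 199.0
top 0.008 -0.005 404 180 21 33 413.9 195.8
top 0.008 0 405 177 21 32 414.9 192.6
top 0.008 0.005 406 173 20 33 415.7 189.3
top 0.008 0.01 407 170 20 33 416.8 186.1
liptops [[433.6, 163.0], [414.2, 157.1], [413.1, 231.8], [393.4, 225.8]]
scene yel [567, 0, 11, 21, 68] [572.2   8.4]
scene yel [419, 4, 43, 19, 67] [439.   16.9]
scene yel [336, 42, 55, 23, 325] [367.5  56.6]
scene yel 
[... 323 characters left out ...]
scene 0 -0.01 224 176 29 25 237.9 188.0
scene 0 -0.005 221 177 29 25 235.3 189.0
scene 0 0 219 178 28 26 232.6 190.5
scene 0 0.005 216 180 29 25 229.8 191.7
scene 0 0.01 213 181 29 25 227.0 192.9
scene 0.004 -0.01 224 174 28 25 237.6 186.4
scene 0.004 -0.005 221 175 29 26 234.9 187.4
scene 0.004 0 218 177 29 25 232.1 188.6
scene 0.004 0.005 215 178 29 25 229.4 189.9
scene 0.004 0.01 212 179 30 25 226.6 191.0
scene 0.008 -0.01 223 172 29 26 237.3 184.3
scene 0.008 -0.005 221 174 28 25 234.7 185.7
scene 0.008 0 218 175 29 25 231.9 186.9
scene 0.008 0.005 215 176 29 25 229.1 188.0
scene 0.008 0.01 212 177 29 26 226.1 189.4
liptops [[198.8, 199.8], [206.9, 210.8], [257.1, 174.1], [266.0, 184.1]]
```

The leaf's grip matches the home position in both views (offset along the spindle ≈ 0, height error ≈ 0), and the gripper is clear. I'll hand it in.

```bash
python3 -c "
from plant import *
print(close_job())"
```

```text
the job is handed in; nothing more can be done
None
```

The yellow 10 mm comb leaf is seated home on the middle of the spindle thread in the left-hand stand and released, the red and blue leaves are still in the rack, and the job was handed in at about 17 s; no verdict was returned.

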